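Third hand at the rack shelf: free the clamp and hold the receiver against its stop

TASK

Be my third hand at the rack shelf: loosen the wing knob of the right-hand clamp, turning it anticlockwise until the clamp slides freely, then slide that clamp against the receiver and push the receiver with it until it sits flat against the left-hand clamp. Keep pushing on the clamp steadily with about 12 N and finish while still holding it like that, hand clear of the loosened knob and of the receiver, so that I can tighten the knob myself. Leave the other things on the shelf and the table where they are.

Things in the scene. Friction and masses are not known exactly. Their poses are not given: they have to be found in the camera images.
- tray: the rack shelf: dark steel tray of a 19-inch rack, fixed, 240 mm deep (x), 440 mm wide (y; 484 over the ears), floor 4 mm thick (its top 4 mm above the table), side walls 12 mm (44 mm for 60 mm behind the ears), rear lip 12 mm, two ears 44 mm high at the front. Origin: middle of its underside; front (-x) towards the robot, +y to the robot's left.
- clamp: right-hand clamp, a steel angle that slides only along the shelf's y (1 N drag) once its knob is freed; tight, it holds over 20 N. Upright 110 mm long (x), 4 thick, 60 high; foot plate 110 x 80, 3 thick, behind it (-y) with the wing knob 58 mm behind the upright; end braces below 25 mm. Origin: on the shelf floor, middle of the upright's back face; axes as the shelf's.
- clamp_face (a point): centre of the face of the right-hand clamp's foam-rubber pad (104 mm long, 34 mm high, 10 mm thick), 14 mm ahead (+y) of the upright's back face and 24 mm above the shelf's floor. The pad gives 2 mm for each 10 N, at most 4 mm.
- clamp_back (a point): point on the bare back face of the right-hand clamp's upright, mid-length, 50 mm above the shelf's floor (10 mm below the upright's top edge, and above the top of the wing knob). Axes parallel to the shelf's: pushing here along +y slides the clamp towards the receiver.
- wing: the right-hand clamp's black plastic wing knob: a bar 47 mm long (its x) and 11 mm thick (its y) on a hub 20 mm across, turning about the vertical axis through its origin, which lies on the shelf's floor; the bar spans about 13 to 36 mm above the shelf's floor.
- wing_grip (a point): point on the wing knob's axis at the height to grip it, 26 mm above the shelf's floor; x along the bar, y across its 11 mm thickness.
- screw (a joint): angle of the wing knob (rad), growing anticlockwise as seen from above: 0 hard tight, starts between 0 and 0.15; the clamp grips up to about 0.85 and is wholly free from 1.0 on; stop at 1.6. It takes about 0.2 N m to turn and stays where it is left.
- fence: the left-hand clamp, the same part turned to face the right-hand one; already tight, it does not move. Origin: on the shelf's floor at the middle of the foot of its back face; its +y points to the right-hand clamp; its foam-rubber pad's face is 14 mm ahead (+y) of the origin and gives 2 mm for each 10 N (at most 4 mm).
- receiver: the radio-microphone receiver: silvery metal box with a black front, 140 mm deep (x), 140 mm wide (y), 43 mm high, about 0.5 kg, on four rubber feet, standing loose and a little askew on the shelf between the two clamps. Origin: middle of its underside. It needs 2 to 4.5 N to slide along.
- receiver_center (a point): centre of the receiver, half-way up.
- tape: bystander: roll of yellow tape, 48 mm across, 19 mm high, lying on the shelf's floor in its rear left corner. Origin: middle of its underside.
- screw_jar: bystander: small clear jar with a white cap, 38 mm across, 42 mm high, standing on the shelf's floor in its rear right corner. Origin: middle of its underside.
- screwdriver: bystander: screwdriver 200 mm long lying on the table to the right of the robot's front. Origin: middle of its underside.
- microphone: bystander: hand microphone 200 mm long, 51 mm at its head, lying on the table to the left front. Origin: middle of its underside.
- mouse: bystander: computer mouse 105 x 60 x 35 mm on the table to the right of the shelf. Origin: middle of its underside.
- mug: bystander: white mug 82 mm across, 95 mm high, on the table to the left of the shelf. Origin: middle of its underside.
- pin_box: bystander: open clear box of push-pins, 85 x 85 x 55 mm, on the table to the right of the shelf, farther off than the mouse. Origin: middle of its underside.
Not all that is in view belongs to the job. What is meant by the receiver is not brown or orange, and is the larger of those in its own colour.

How it is judged:
On the way:
1. the right-hand clamp's wing knob is turned anticlockwise until the clamp is free (value of joint screw above 0.95 rad), for 0.2 s.
At the end, for the whole second after the job is handed in: The robot still pushes the right clamp: the receiver is on the shelf floor, at rest, square (0.04 rad) and pressed on the left clamp with 4 to 22 N by the right clamp; the wing knob is still loose (over 0.95 rad); the robot touches neither knob nor receiver (contact force between receiver and fence between 4 and 22 N and contact force between receiver and clamp above 4 N and angle between the y axis of receiver and the y axis of fence, either way round below 0.04 rad and z of receiver in the frame of tray below 0.008 m and linear speed of receiver below 0.01 m/s and value of joint screw above 0.95 rad and contact force between any of the fingers, the arm and clamp above 3 N and contact force between each of the fingers, the arm and wing below 0.2 N and contact force between each of the fingers, the arm and receiver below 0.2 N); the arm keeps its last pose, push and grip.
It fails at once if the receiver is pressed on the left-hand clamp with more than 40 N (contact force between receiver and fence above 40 N).
It fails at once if one of the other things is shifted by more than 25 mm (distance of any of tape, screw_jar, screwdriver, microphone, mouse, mug, pin_box from where it was at the start of the episode above 0.025 m).
It also fails if it takes over 54 s, if anything falls off the work surface, if the arm or the gripper's body presses on something with over 40 N, if the wrist force passes 120 N, or if a joint passes its speed limit or range.

ROBOT

A 7-joint arm with a two-finger parallel gripper is mounted at the origin on the work surface. World frame = base frame: x ahead of the robot, y to its left, z up, the work surface at z = 0. Lengths are in m, angles in rad, forces in N, time in s.
With the tool pointing down it reaches from about 0.425 to 0.925 m from the base axis. Payload 6.8 kg.
Tool frame: the origin (TCP) lies at the centre of the arm's flange, where the gripper is bolted on; the fingertips stand 173 mm ahead of it and the grasp point (between the pads) lies 155 mm ahead of it (r.hold_point_z is the distance from the TCP to the grasp point, in m); z points along the fingers, x is the direction in which the jaws open and shut, and the axes are right-handed (so a half turn about z gives the same grasp; the last joint's range is limited). The gripper opens to 85 mm and grips with 20 to 120 N. Pads are 22 mm wide; open, the fingers measure 114 mm over their backs; the gripper's body (76 mm by 85 mm) begins 54 mm behind the grasp point. The pads swing forward as they close: fully open they stand 13 mm farther back than shut.
Start: joints at [1.024, 0.477, 0.022, 1.555, -0.011, 1.109, -0.083], TCP at [0.287, -0.611, 0.405] pointing down, gripper open.
Joint ranges: [-2.96, 2.96], [-0.34, 2.1], [-1.41, 1.46], [0.24, 2.44], [-1.37, 4.51], [0.17, 1.92], [-2.96, 2.96]. Speed limits (rad/s): [2.39, 2.39, 3.14, 3.14, 3.14, 3.14, 3.14].

INTERFACE

Orientations are given as a rotation vector (axis times angle).
In Python, from bench import r gives the robot as it stands.
- The arm moves only by the tool apply_moves, never from a script. Its arguments are lists of equal length, an entry for each row: "dp": the shift along the tool's x, y, z scaled (see below), a list of three; "twist": the turn, a rotation vector about the tool's x, y, z scaled (see below), a list of three; "jaw": the closure in counts, from 0 (fully open) to 255 (shut). In form: {"dp": [[x, y, z], ...], "twist": [[rx, ry, rz], ...], "jaw": [jaw, ...]}. A call has 1 to 20 rows; each row shifts and turns the pose as measured when the row begins, along the tool's axes as they then stand; what a row does not reach is not made up. The controller multiplies each number of a shift by 12 cm and each number of a turn by 120 degrees. A row lasts 1/10 s, in which the tool goes at most 50 mm and 8.59 degrees, less where a joint would pass 70% of its speed; a pose out of reach is approached as far as the arm can. A call with a number of a shift or a turn outside -1 to 1 is refused whole. A call with a gripper value outside its range is refused whole. The fingers move at their own pace and stop on an object; "grip_force" is the grip in N (left out, the last holds). Time passes only in rows, so rows that do not move let the fingers close. It gives the time, the measured TCP pose, the force and the opening at its end, in the units of the state.
- r.get_obs(): the state, without advancing time (a new reading comes with each control period).
- r.grab_frame(name): name is "scene" or "top" or "wrist"; returns a dict with "color" (420x560x3 uint8, red, green, blue), "z_map" (420x560 float32, m along the optical axis (not along the pixel's ray), 0 where there is no reading), "intrinsics" (3x3 intrinsics, pixels), "R" (3x3) and "t" (3): a world point X has camera coordinates R X + t; the wrist camera has in their place "hand_eye" (4x4, takes a point from camera to tool coordinates, whose origin is the TCP and whose axes are the tool frame's). Camera axes: x right, y down, z forward; pixel columns grow to the right and rows downward; lengths in m; the calibration is good to about 2 mm. A picture is of the moment at which its call begins: read the wrist's pose just before it.
- r.hand_in(): hands the job in, once; it reports no verdict.
The state is a dict: "clock": time; "joints": joint angles; "qvel": joint speeds; "tau": joint torques, N m; "tcp_pos": TCP position; "orientation": TCP orientation; "contact_force": force on the tool from outside, world axes, zero at the start; "moment": the same for the moment, N m; "grip_width": finger opening in m.
Only numpy, scipy, OpenCV 4.12 (cv2) and the standard library are available. Lean on these libraries where they do the work, as an engineer would, in place of code of your own. Each camera call takes 0.05 s, during which the arm holds its last target.

## Working session

There is one attempt and no reset: what is moved stays moved. The work goes in short steps, Python scripts to look and compute and a tool call to move; the robot and the scene stay as the last step left them, time stands still between calls to the robot, and variables do not carry over. Pictures are saved under pics/ and viewed, and the job is handed in when it is done.

Besides the shell and the picture viewer there is one more tool, called after "Request:" in YAML: its name, and indented under it one key for each argument. apply_moves: Moves the arm, as the interface text tells. Shifts and turns lie within -1 to 1; 1 stands for 12 cm of shift or 120 degrees of turn. Its arguments: {"type":"object","properties":{"dp":{"type":"array"},"twist":{"type":"array"},"jaw":{"type":"array"},"grip_force":{"type":"number"}},"required":["dp","twist","jaw"]}

```bash
ls; mkdir -p pics
python3 - <<'E'
from bench import r
import cv2,numpy as np
o=r.get_obs();print(o)
for n in("scene","top","wrist"):
    f=r.grab_frame(n);cv2.imwrite(f"pics/{n}0.png",f["color"][:,:,::-1]);np.savez(f"pics/{n}0.npz",**f)
    print(n,f["intrinsics"],f.get("hand_eye"))
E
```

```text
pics
{'clock': 0.0, 'joints': array([ 1.02390359,  0.47782812,  0.02232244,  1.55645948, -0.01149624,
        1.10929868, -0.08310182]), 'qvel': array([-0.00026631,  0.00191297,  0.00059372,  0.00053289, -0.0011469 ,
       -0.00033746, -0.00060981]), 'tau': array([-1.01455626e-03, -5.96454477e+01,  1.60795771e+00, -2.81199807e+01,
        1.25427192e-02,  9.27262532e-03,  1.21506559e-05]), 'tcp_pos': array([ 0.28667022, -0.61079656,  0.40370291]), 'orientation': array([-2.65095116e+00,  1.68419254e+00,  2.58030309e-03]), 'contact_force': array([ 0.10269909, -0.67113118,  0.65231956]), 'moment': array([ 0.02711433, -0.00083501, -0.05653962]), 'grip_width': 0.08579923111507053}
scene [[396.85264603   0.         276.24383822]
 [  0.         396.85264603 210.51425937]
 [  0.           0.           1.        ]] None
top [[443.25153422   0.         281.45560035]
 [  0.         443.25153422 212.23386813]
 [  0.           0.           1.        ]] None
wrist [[312.11385417   0.         282.85710223]
 [  0.         312.11385417 210.60454967]
 [  0.           0.           1.        ]] [[ 9.99999617e-01  6.59446266e-04  5.76081293e-04 -3.80366811e-04]
 [-8.08186792e-04  9.48299829e-01  3.17374827e-01 -8.19399423e-02]
 [-3.37006147e-04 -3.17375171e-01  9.48299998e-01  3.12222036e-02]
 [ 0.00000000e+00  0.00000000e+00  0.00000000e+00  1.00000000e+00]]
```

View pics/top0.png

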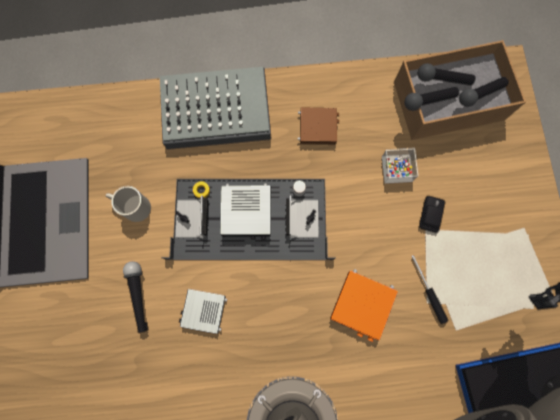

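View pics/scene0.png

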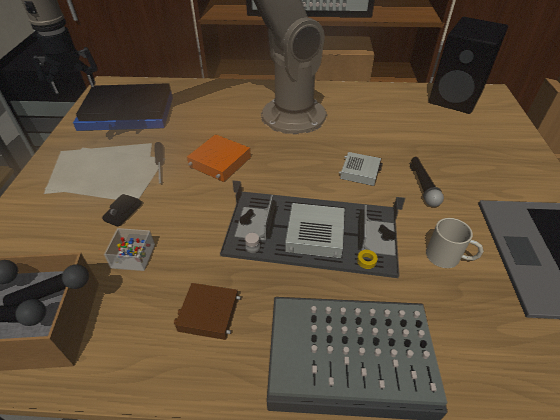

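View pics/wrist0.png

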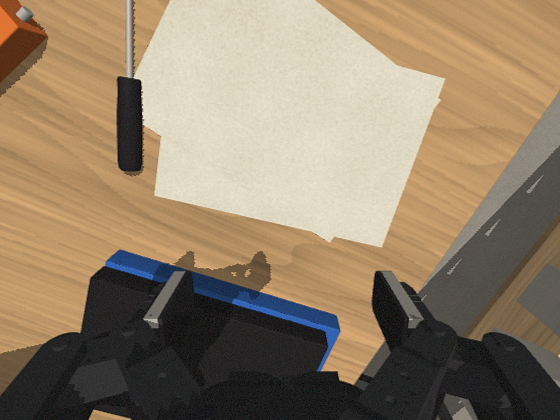

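The top view shows the tray (172–333, 180–260), the receiver at (246,210), the right clamp at (303,215), its knob near (311,217), the jar at (299,187) and the tape at (201,189). Next I'll measure these.

```bash
cat > h.py <<'E'
import numpy as np,cv2
from scipy.spatial.transform import Rotation as Ro
def cloud(f,pose=None):
    z=f["z_map"];K=f["intrinsics"];v,u=np.indices(z.shape)
    P=np.stack([(u-K[0,2])/K[0,0]*z,(v-K[1,2])/K[1,1]*z,z],-1)
    if "R" in f: W=(P-f["t"])@f["R"]
    else:
        H=f["hand_eye"];T=P@H[:3,:3].T+H[:3,3];W=T@Ro.from_rotvec(pose[1]).as_matrix().T+pose[0]
    W[z==0]=np.nan
    return W
E
python3 - <<'E'
from h import *
f=dict(np.load("pics/top0.npz"));W=cloud(f)
for n,(u,v) in dict(rec=(246,225),jar=(299,187),tape=(201,183),earL=(167,256),earR=(331,256),wing=(311,217),tabl=(280,290),up=(291,215),foot=(300,230)).items():print(n,W[v,u].round(4))
c=f["color"]
cv2.imwrite("pics/top_z.png",cv2.resize(c[165:275,160:345,::-1],None,fx=4.3,fy=4.3,interpolation=cv2.INTER_CUBIC))
f=dict(np.load("pics/scene0.npz"))
cv2.imwrite("pics/sc_z.png",cv2.resize(f["color"][180:280,215:410,::-1],None,fx=4,fy=4,interpolation=cv2.INTER_CUBIC))
E
```

```text
rec [0.5397 0.0757 0.0476]
jar [ 0.6349 -0.0842  0.0485]
tape [0.6823 0.1986 0.0233]
earL [0.4808 0.3123 0.0009]
earR [ 0.4347 -0.1567  0.0019]
wing [ 0.5476 -0.1098  0.0327]
tabl [ 0.3535 -0.0019 -0.0032]
up [ 0.5639 -0.0545  0.0097]
foot [ 0.5178 -0.076   0.0071]
```

View pics/top_z.png

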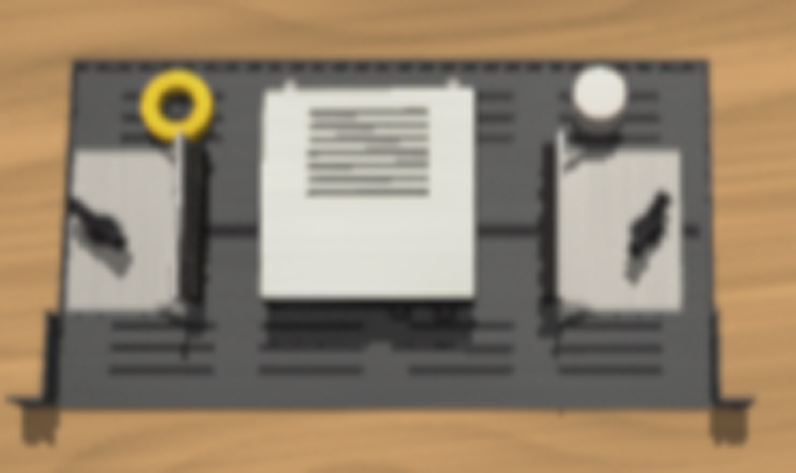

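View pics/sc_z.png

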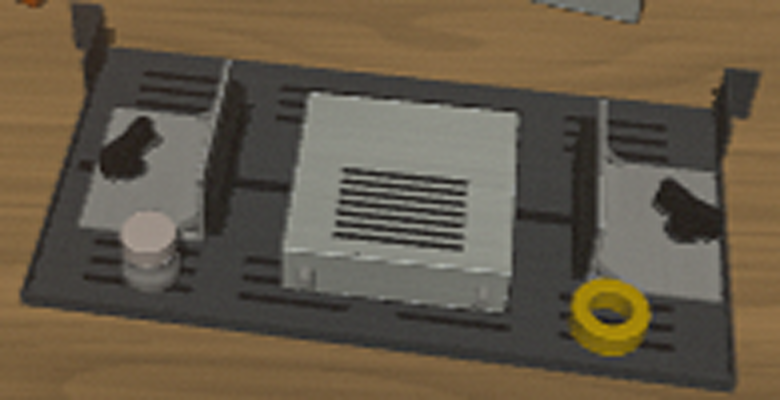

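Request:
apply_moves:
  dp:
    - [-0.25,-0.325,0]
    - [-0.25,-0.325,0]
    - [-0.25,-0.325,0]
    - [-0.25,-0.325,0]
    - [-0.25,-0.325,0]
    - [-0.25,-0.325,0]
    - [-0.25,-0.325,0]
    - [-0.25,-0.325,0]
    - [-0.25,-0.325,0]
    - [-0.25,-0.325,0]
    - [-0.25,-0.325,0]
    - [0,0,0.3]
    - [0,0,0.3]
    - [0,0,0]
    - [0,0,0]
    - [0,0,0]
    - [0,0,0]
  twist:
    - [0,0,0]
    - [0,0,0]
    - [0,0,0]
    - [0,0,0]
    - [0,0,0]
    - [0,0,0]
    - [0,0,0]
    - [0,0,0]
    - [0,0,0]
    - [0,0,0]
    - [0,0,0]
    - [0,0,0.07]
    - [0,0,0.07]
    - [0,0,0.07]
    - [0,0,0.07]
    - [0,0,0.07]
    - [0,0,0.03]
  jaw: [0,0,0,0,0,0,0,0,0,0,0,0,0,0,0,0,0]

```text
clock: 1.85
tcp_pos: [0.5394, -0.1162, 0.3243]
orientation: [1.753, -2.604, -0.008]
contact_force: [-0.1, 0.3, 0.3]
grip_width: 0.0853
```

Run:
```python
from bench import r
from h import *
o=r.get_obs();f=r.grab_frame("wrist")
print(o);print(Ro.from_rotvec(o["orientation"]).as_matrix().round(3))
np.savez("pics/w1.npz",pos=o["tcp_pos"],ori=o["orientation"],**f);cv2.imwrite("pics/w1.png",f["color"][:,:,::-1])
```

```text
{'clock': 1.85, 'joints': array([ 0.14595249,  0.37173926, -0.05725151,  1.92473123,  0.02430071,
        0.85067586, -1.87994398]), 'qvel': array([-0.11047195,  0.00280565,  0.13441077,  0.01685447, -0.06356907,
       -0.00589596, -0.56434264]), 'tau': array([ 5.49427774e-01, -4.83505940e+01,  1.34683116e-01, -2.34161139e+01,
        2.68768938e-02,  2.71266798e-02,  1.61796715e-01]), 'tcp_pos': array([ 0.53936394, -0.1161659 ,  0.32427863]), 'orientation': array([ 1.75338485, -2.60415047, -0.00788132]), 'contact_force': array([-0.06533518,  0.2910384 ,  0.28936894]), 'moment': array([-3.68355469e-02, -9.73632879e-05, -4.59492844e-02]), 'grip_width': 0.08526989733027837}
[[-0.376 -0.927 -0.005]
 [-0.927  0.376  0.003]
 [-0.001  0.005 -1.   ]]
```

View pics/w1.png

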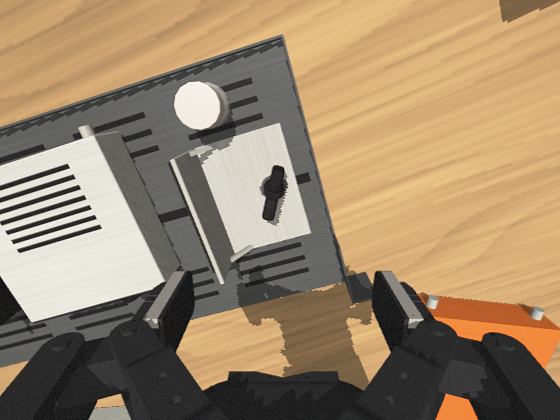

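The wrist view shows the knob bar from (280,168) to (268,220), with the upright's top edge running from (173,160) to (223,282). Now I'll measure both.

```bash
cat > meas.py <<'E'
from h import *
import sys
d=np.load(sys.argv[1]);f={k:d[k] for k in d.files if k not in("pos","ori")}
W=cloud(f,(d["pos"],d["ori"]));c=f["color"].astype(int).sum(-1)
x,y,z=W[...,0],W[...,1],W[...,2]
print("table z",np.nanmedian(z[30:60,350:450]))
def pca(m,n):
    p=W[m];q=p[:,:2];mu=q.mean(0);U,S,V=np.linalg.svd(q-mu,full_matrices=False);e=V[0]*np.sign(V[0][0]);t=(q-mu)@e;s=(q-mu)@V[1]
    mid=mu+e*(t.min()+t.max())/2
    print(n,m.sum(),"mean",mu.round(4),"mid",mid.round(4),"z",np.percentile(p[:,2],[5,50,95]).round(4),"ang",np.degrees(np.arctan2(e[1],e[0])).round(2),"len",np.ptp(t).round(4),"w",np.percentile(s,[1,99]).round(4))
    return mid
roi=np.zeros(z.shape,bool);roi[150:235,250:300]=1
pca(roi&(c<150)&(z>0.028)&(z<.05),"wing")
pca(roi&(c<150)&(z>0.037)&(z<.05),"wingtop")
roi[:]=0;roi[140:290,150:250]=1
pca(roi&(z>.058)&(z<.075)&(np.abs(x-.56)<.08),"uprtop")
roi[:]=0;roi[130:330,0:190]=1
m=roi&(z>.042)&(z<.055);p=W[m][:,:2].astype(np.float32)
print("rec",m.sum(),np.ptp(p,axis=0))
roi[:]=0;roi[75:130,170:225]=1
pca(roi&(z>.042)&(z<.05),"jar")
E
python3 meas.py pics/w1.npz
```

```text
table z -0.00044006005186791874
wing 607 mean [ 0.5525 -0.1117] mid [ 0.5508 -0.1106] z [0.0332 0.0372 0.039 ] ang -34.27 len 0.0453 w [-0.0054  0.0051]
wingtop 335 mean [ 0.5517 -0.1111] mid [ 0.5503 -0.1101] z [0.0371 0.038  0.0392] ang -34.21 len 0.044 w [-0.0046  0.0046]
uprtop 936 mean [ 0.56   -0.0514] mid [ 0.5563 -0.051 ] z [0.0587 0.063  0.0644] ang -5.66 len 0.1094 w [-0.0016  0.0026]
rec 21926 [0.14696681 0.20802097]
jar 1760 mean [ 0.6387 -0.086 ] mid [ 0.6388 -0.0856] z [0.0443 0.0455 0.0467] ang 65.78 len 0.0344 w [-0.0164  0.0158]
```

Request:
apply_moves:
  dp:
    - [0,0,0]
    - [0,0,0]
    - [0,0,0]
    - [0,0,0]
    - [0,0,0]
  twist:
    - [0,0,0]
    - [0,0,0.04]
    - [0,0,0.04]
    - [0,0,0]
    - [0,0,0]
  jaw: [120,120,120,120,120]

```text
clock: 2.4
tcp_pos: [0.5391, -0.1162, 0.3239]
orientation: [1.533, -2.738, -0.008]
contact_force: [0.3, 0.8, 0.2]
grip_width: 0.0453
```

```bash
cat > go.py <<'E'
from bench import r
from h import *
import sys
def info(tgt=None):
    o=r.get_obs();R=Ro.from_rotvec(o["orientation"]).as_matrix()
    print("t",o["clock"],"pos",o["tcp_pos"].round(4),"phi",np.degrees(np.arctan2(R[1,0],R[0,0])).round(2),"tilt",R[:2,2].round(4),"F",o["contact_force"].round(2),"M",o["moment"].round(3),"w",round(o["grip_width"],4),"j",o["joints"].round(2))
    if tgt is not None: print("dp units",(R.T@(np.array(tgt)-o["tcp_pos"])/.12).round(3))
    return o,R
if __name__=="__main__":
    info([float(a) for a in sys.argv[1:4]] if len(sys.argv)>3 else None)
E
python3 go.py .5505 -.1103 .188
```

```text
t 2.4 pos [ 0.5391 -0.1162  0.3239] phi -121.5 tilt [-0.0056  0.0031] F [0.33 0.78 0.2 ] M [-0.037  0.037  0.038] w 0.0453 j [ 0.12  0.37 -0.02  1.93  0.01  0.85 -2.03]
dp units [-0.092 -0.063  1.132]
```

Request:
apply_moves:
  dp:
    - [-0.095,-0.068,0]
    - [0,0,0]
    - [0,0,0.2]
    - [0,0,0.2]
    - [0,0,0.2]
    - [0,0,0.15]
    - [0,0,0]
  twist:
    - [0,0,0.022]
    - [0,0,0]
    - [0,0,0]
    - [0,0,0]
    - [0,0,0]
    - [0,0,0]
    - [0,0,0]
  jaw: [120,120,120,120,120,120,120]

```text
clock: 3.1
tcp_pos: [0.5504, -0.1121, 0.2322]
orientation: [1.495, -2.761, -0.006]
contact_force: [-0.7, 0.2, 0.0]
grip_width: 0.0451
```

```bash
python3 go.py .5515 -.1108 .188;  python3 - <<'E'
from bench import r
import cv2,numpy as np
f=r.grab_frame("wrist");cv2.imwrite("pics/w2.png",f["color"][:,:,::-1])
E
```

```text
t 3.1 pos [ 0.5504 -0.1121  0.2322] phi -123.12 tilt [-0.0037  0.0025] F [-0.75  0.19  0.04] M [-0.01   0.039  0.006] w 0.0451 j [ 0.11  0.52 -0.02  1.96  0.01  0.67 -2.07]
dp units [-0.014 -0.003  0.369]
```

View pics/w2.png

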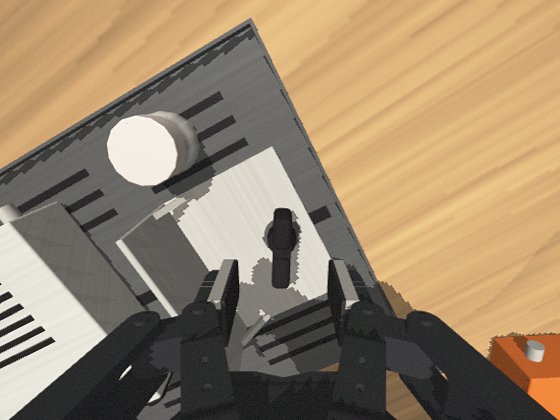

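The wrist view shows the bar vertical at column 282, centred between the fingers (228 and 340). I'll go down and grip.

Request:
apply_moves:
  dp:
    - [-0.01,0,0.2]
    - [0,0,0.15]
    - [0,0,0.02]
    - [0,0,0]
    - [0,0,0]
    - [0,0,0]
    - [0,0,0]
    - [0,0,0]
  twist:
    - [0,0,0.008]
    - [0,0,0]
    - [0,0,0]
    - [0,0,0]
    - [0,0,0]
    - [0,0,0]
    - [0,0,0]
    - [0,0,0]
  jaw: [120,120,120,120,255,255,255,255]
  grip_force: 40

```text
clock: 3.95
tcp_pos: [0.5536, -0.1136, 0.1959]
orientation: [-1.473, 2.767, -0.006]
contact_force: [2.6, 0.0, -10.0]
grip_width: 0.01
```

```bash
python3 go.py .5515 -.1108 .188
```

```text
t 3.95 pos [ 0.5536 -0.1136  0.1959] phi -123.93 tilt [ 0.0079 -0.0001] F [ 2.55  0.02 -9.96] M [ 0.126 -0.532  0.095] w 0.01 j [ 0.1   0.58 -0.02  1.97  0.01  0.59 -2.08]
dp units [-0.01   0.028  0.066]
```

Request:
apply_moves:
  dp:
    - [0,0,0]
    - [0,0,0]
    - [0,0.02,0.04]
    - [0,0,0]
    - [0,0,0]
  twist:
    - [0,0,0]
    - [0,0,0]
    - [0,0,0]
    - [0,0,0]
    - [0,0,0]
  jaw: [120,120,120,120,120]

```text
clock: 4.45
tcp_pos: [0.5525, -0.1113, 0.192]
orientation: [-1.473, 2.763, -0.007]
contact_force: [0.4, -0.3, 0.3]
grip_width: 0.0451
```

```bash
python3 go.py .5508 -.1107 .189
```

```text
t 4.45 pos [ 0.5525 -0.1113  0.192 ] phi -123.88 tilt [0.0109 0.0007] F [ 0.42 -0.34  0.31] M [ 0.039 -0.016  0.037] w 0.0451 j [ 0.1   0.58 -0.02  1.97  0.01  0.57 -2.09]
dp units [0.004 0.015 0.025]
```

Request:
apply_moves:
  dp:
    - [0.004,0.018,0.025]
    - [0,0,0]
    - [0,0,0]
    - [0,0,0]
    - [0,0,0]
    - [0,0,0]
  twist:
    - [-0.004,0.003,0]
    - [0,0,0]
    - [0,0,0]
    - [0,0,0]
    - [0,0,0]
    - [0,0,0]
  jaw: [120,120,255,255,255,255]
  grip_force: 50

```text
clock: 5.05
tcp_pos: [0.5502, -0.1106, 0.189]
orientation: [1.477, -2.772, -0.001]
contact_force: [0.9, 0.3, 0.1]
grip_width: 0.0149
```

```bash
python3 go.py .5504 -.1107 .189
```

```text
t 5.05 pos [ 0.5502 -0.1106  0.189 ] phi -123.89 tilt [-0.001  -0.0001] F [0.85 0.25 0.14] M [0.05  0.003 0.009] w 0.0149 j [ 0.1   0.59 -0.02  1.98  0.02  0.58 -2.09]
dp units [ 0.    -0.002  0.   ]
```

Request:
apply_moves:
  dp:
    - [0,0,0]
    - [0,0,0]
    - [0,0,0]
    - [0,0,0]
    - [0,0,0]
    - [0,0,0]
  twist:
    - [0,0,0]
    - [0,0,0]
    - [0,0,-0.065]
    - [0,0,-0.065]
    - [0,0,-0.065]
    - [0,0,-0.065]
  jaw: [255,255,255,255,255,255]

```text
clock: 5.65
tcp_pos: [0.5503, -0.1104, 0.1889]
orientation: [2.188, -2.253, -0.001]
contact_force: [-0.5, 0.1, -0.4]
grip_width: 0.015
```

```bash
python3 go.py .5504 -.1107 .189
```

```text
t 5.65 pos [ 0.5503 -0.1104  0.1889] phi -91.7 tilt [-0.001  -0.0005] F [-0.49  0.1  -0.38] M [-0.005  0.102 -0.176] w 0.015 j [ 0.21  0.59 -0.16  1.97  0.16  0.59 -1.66]
dp units [ 0.003 -0.001 -0.001]
```

Request:
apply_moves:
  dp:
    - [0,0,0]
    - [0,0,0]
    - [0,0,0]
    - [0,0,0]
    - [0,0,0]
    - [0,0,0]
    - [0,0,0]
  twist:
    - [0,0,-0.065]
    - [0,0,-0.065]
    - [0,0,-0.065]
    - [0,0,-0.065]
    - [0,0,-0.065]
    - [0,0,-0.04]
    - [0,0,0]
  jaw: [255,255,255,255,255,255,255]

```text
clock: 6.35
tcp_pos: [0.5502, -0.1107, 0.1888]
orientation: [-2.889, 1.233, 0.002]
contact_force: [-0.6, -0.8, 1.2]
grip_width: 0.0155
```

```bash
python3 go.py .5504 -.1107 .189
```

```text
t 6.35 pos [ 0.5502 -0.1107  0.1888] phi -46.22 tilt [-0.0009  0.0014] F [-0.65 -0.84  1.22] M [ 0.063  0.154 -0.179] w 0.0155 j [ 0.37  0.61 -0.37  1.96  0.35  0.63 -1.03]
dp units [ 0.001 -0.001 -0.002]
```

Request:
apply_moves:
  dp:
    - [0,0,0]
    - [0,0,0]
    - [0,0,0]
    - [0,0,-0.2]
    - [0,0,-0.4]
    - [0,0,-0.4]
    - [0,0,-0.2]
    - [0,0,0]
  twist:
    - [0,0,0]
    - [0,0,0]
    - [0,0,0]
    - [0,0,0]
    - [0,0,0]
    - [0,0,0]
    - [0,0,0]
    - [0,0,0]
  jaw: [120,120,120,120,120,120,120,120]

```text
clock: 7.15
tcp_pos: [0.5505, -0.1101, 0.3367]
orientation: [-2.885, 1.244, 0.006]
contact_force: [0.6, -0.3, -0.2]
grip_width: 0.0454
```

```bash
python3 go.py
python3 - <<'E'
from bench import r
from h import *
o=r.get_obs();f=r.grab_frame("wrist")
np.savez("pics/w3.npz",pos=o["tcp_pos"],ori=o["orientation"],**f);cv2.imwrite("pics/w3.png",f["color"][:,:,::-1])
E
```

```text
t 7.15 pos [ 0.5505 -0.1101  0.3367] phi -46.65 tilt [-0.0035  0.0018] F [ 0.57 -0.29 -0.24] M [-0.06  -0.005 -0.01 ] w 0.0454 j [ 0.45  0.41 -0.45  1.87  0.22  0.92 -0.92]
```

View pics/w3.png

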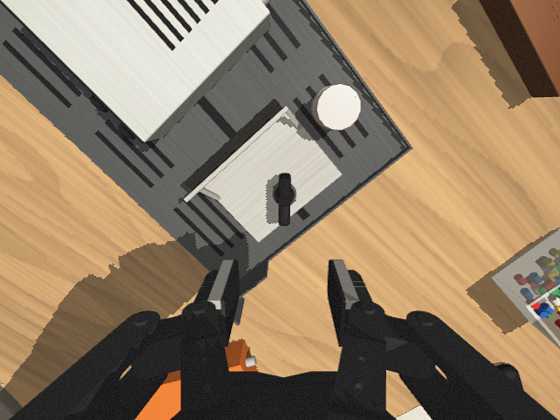

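The wrist view shows the bar upright again at (285,200), so it turned with the gripper. I'll measure its angle, the upright, the receiver and the gap.

```bash
cat > m3.py <<'E'
from h import *
d=np.load("pics/w3.npz");f={k:d[k] for k in d.files if k not in("pos","ori")}
W=cloud(f,(d["pos"],d["ori"]));c=f["color"].astype(int).sum(-1)
def fit(m,n):
    p=W[m];(cx,cy),(w,h),a=cv2.minAreaRect((p[:,:2]*1000).astype(np.float32));mu=p.mean(0)
    V=np.linalg.svd(p[:,:2]-mu[:2],full_matrices=False)[2][0]
    print(n,m.sum(),"ctr",round(cx,1),round(cy,1),"wh",round(w,1),round(h,1),round(a,1),"pca",np.degrees(np.arctan2(V[1],V[0])).round(1),"z",np.nanmedian(p[:,2]).round(4))
v,u=np.indices(c.shape);z=W[...,2]
box=lambda a,b,e,g:(u>=a)&(u<=b)&(v>=e)&(v<=g)
fit(box(268,300,160,235)&(c<150)&(z>.03)&(z<.05),"wing")
fit(box(170,320,90,210)&(z>.06)&(z<.068),"upr")
top=(f["color"].min(-1)>120)&(z>.042)&(z<.053)
fit(box(0,275,0,140)&top,"rec")
# top camera
f=dict(np.load("pics/top0.npz"));W=cloud(f);c=f["color"].astype(int).sum(-1);z=W[...,2]
m=box(215,275,178,245)&(f["color"].min(-1)>150)&(z>.035)&(z<.06);fit(m,"rec top")
m=box(195,215,190,245)&(z>.045)&(z<.075);fit(m,"fence")
m=box(280,298,190,245)&(z>.045)&(z<.075);fit(m,"clamp")
E
python3 m3.py
```

```text
wing 534 ctr 550.6 -109.6 wh 45.6 10.8 42.9 pca -136.8 z 0.0372
upr 732 ctr 555.8 -50.3 wh 4.0 109.4 84.3 pca 174.3 z 0.0634
rec 18880 ctr 585.7 70.1 wh 133.1 139.7 84.9 pca -45.9 z 0.0465
rec top 2167 ctr 588.8 74.8 wh 138.3 146.3 85.5 pca -127.5 z 0.0475
fence 166 ctr 578.3 192.8 wh 15.4 108.9 84.4 pca 174.3 z 0.0531
clamp 132 ctr 567.1 -48.4 wh 30.4 132.8 73.8 pca 170.1 z 0.0484
```

Request:
apply_moves:
  dp:
    - [0,0,0]
    - [0,0,0]
    - [0,0,0]
    - [0,0,0]
    - [0,0,0]
    - [0,0,0]
  twist:
    - [0,0,-0.068]
    - [0,0,-0.068]
    - [0,0,-0.068]
    - [0,0,-0.068]
    - [0,0,-0.065]
    - [0,0,0]
  jaw: [255,255,255,255,255,255]

```text
clock: 7.8
tcp_pos: [0.547, -0.1095, 0.3263]
orientation: [-3.135, 0.129, 0.028]
contact_force: [0.1, 0.8, -0.1]
grip_width: -0.0001
```

```bash
python3 go.py .5534 -.0764 .219
```

```text
t 7.8 pos [ 0.547  -0.1095  0.3263] phi -4.7 tilt [-0.0177  0.0041] F [ 0.11  0.8  -0.13] M [-0.068  0.007  0.016] w -0.0001 j [ 0.57  0.45 -0.61  1.87  0.31  0.93 -0.27]
dp units [ 0.047 -0.277  0.894]
```

Request:
apply_moves:
  dp:
    - [0.023,-0.14,0]
    - [0.023,-0.14,0]
    - [0,0,0.25]
    - [0,0,0.25]
    - [0,0,0.15]
    - [0,0,0]
  twist:
    - [-0.001,0.009,0.008]
    - [0,0,0]
    - [0,0,0]
    - [0,0,0]
    - [0,0,0]
    - [0,0,0]
  jaw: [255,255,255,255,255,255]

```text
clock: 8.4
tcp_pos: [0.5537, -0.0752, 0.2397]
orientation: [-3.134, 0.196, 0.01]
contact_force: [-0.9, 0.4, 0.2]
grip_width: -0.0
```

```bash
python3 go.py .5534 -.0764 .219
```

```text
t 8.4 pos [ 0.5537 -0.0752  0.2397] phi -7.17 tilt [-0.0064  0.0021] F [-0.86  0.41  0.16] M [-0.012  0.025 -0.011] w -0.0 j [ 0.45  0.56 -0.55  1.93  0.41  0.76 -0.46]
dp units [-0.     0.01   0.172]
```

Request:
apply_moves:
  dp:
    - [0,0.01,0.15]
    - [0,0,0.02]
    - [0,0,0]
    - [0,0,0]
  twist:
    - [0,0.003,-0.012]
    - [0,0,0]
    - [0,0,0]
    - [0,0,0]
  jaw: [255,255,255,255]

```text
clock: 8.8
tcp_pos: [0.5537, -0.0759, 0.2197]
orientation: [-3.136, 0.169, 0.002]
contact_force: [-0.8, -0.3, -0.8]
grip_width: -0.0003
```

```bash
python3 go.py .5534 -.0764 .219;python3 - <<'E'
from bench import r
import cv2
f=r.grab_frame("wrist");cv2.imwrite("pics/w4.png",f["color"][:,:,::-1])
E
```

```text
t 8.8 pos [ 0.5537 -0.0759  0.2197] phi -6.16 tilt [-0.001   0.0015] F [-0.75 -0.26 -0.8 ] M [ 0.001 -0.023  0.034] w -0.0003 j [ 0.44  0.59 -0.53  1.94  0.44  0.72 -0.46]
dp units [-0.002  0.004  0.006]
```

View pics/w4.png

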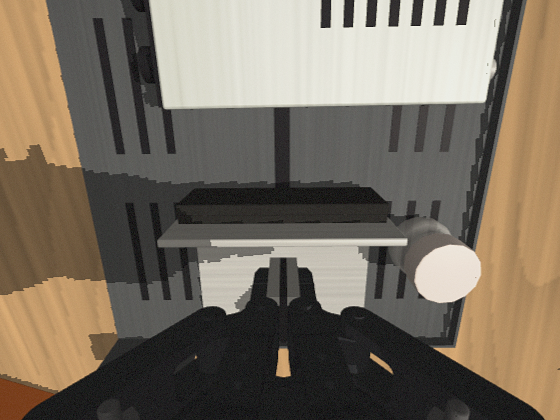

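The shut fingers stand behind the middle of the upright (tips at about (283,262)), with the jar at (448,268) clear to the right. I'll start pushing along tool -y.

Request:
apply_moves:
  dp:
    - [0,-0.05,0]
    - [0,-0.05,0]
    - [0,-0.05,0]
    - [0,-0.05,0]
  twist:
    - [0,0,0]
    - [0,0,0]
    - [0,0,0]
    - [0,0,0]
  jaw: [255,255,255,255]

```text
clock: 9.25
tcp_pos: [0.5572, -0.0515, 0.222]
orientation: [-3.137, 0.174, -0.004]
contact_force: [-0.2, -1.6, -1.1]
grip_width: -0.0
```

```bash
python3 go.py .5617 .0077 .2197
```

```text
t 9.25 pos [ 0.5572 -0.0515  0.222 ] phi -6.35 tilt [ 0.0023 -0.0001] F [-0.21 -1.55 -1.07] M [-0.256  0.014 -0.008] w -0.0 j [ 0.39  0.59 -0.53  1.94  0.44  0.72 -0.51]
dp units [-0.018 -0.495  0.019]
```

The clamp moves under about 1.5 N, so it's free.

Request:
apply_moves:
  dp:
    - [-0.005,-0.06,0.01]
    - [-0.005,-0.06,0.005]
    - [-0.005,-0.06,0.005]
    - [0,-0.06,0]
  twist:
    - [0,0,-0.004]
    - [0,0,0]
    - [0,0,0]
    - [0,0,0]
  jaw: [255,255,255,255]

```text
clock: 9.65
tcp_pos: [0.5591, -0.02, 0.2199]
orientation: [3.137, -0.159, 0.006]
contact_force: [-0.1, -1.8, -0.6]
grip_width: 0.0006
```

```bash
python3 go.py .5617 .0077 .2197
```

```text
t 9.65 pos [ 0.5591 -0.02    0.2199] phi -5.81 tilt [ 0.004  -0.0004] F [-0.09 -1.8  -0.62] M [-0.313 -0.006 -0.008] w 0.0006 j [ 0.34  0.59 -0.53  1.94  0.45  0.72 -0.56]
dp units [-0.002 -0.232  0.002]
```

Request:
apply_moves:
  dp:
    - [0,-0.04,0]
    - [0,-0.04,0]
    - [0,-0.04,0]
  twist:
    - [0,0,0]
    - [0,0,0]
    - [0,0,0]
  jaw: [255,255,255]

```text
clock: 9.95
tcp_pos: [0.5606, -0.0056, 0.2199]
orientation: [3.134, -0.16, 0.005]
contact_force: [-0.2, -3.6, 1.7]
grip_width: -0.0001
```

```bash
python3 go.py .5617 .0077 .2197
```

```text
t 9.95 pos [ 0.5606 -0.0056  0.2199] phi -5.85 tilt [ 0.0029 -0.0032] F [-0.18 -3.57  1.66] M [-0.766  0.025  0.027] w -0.0001 j [ 0.31  0.59 -0.53  1.94  0.45  0.72 -0.59]
dp units [-0.002 -0.111  0.002]
```

Request:
apply_moves:
  dp:
    - [0,-0.03,0]
    - [0,-0.03,0]
    - [0,-0.03,0]
  twist:
    - [0,0,0]
    - [0,0,0]
    - [0,0,0]
  jaw: [255,255,255]

```text
clock: 10.25
tcp_pos: [0.5618, 0.0052, 0.22]
orientation: [3.133, -0.162, 0.004]
contact_force: [0.1, -4.4, 3.4]
grip_width: -0.0
```

```bash
python3 go.py .5617 .0077 .2197;python3 - <<'E'
from bench import r
import cv2
f=r.grab_frame("wrist");cv2.imwrite("pics/w5.png",f["color"][:,:,::-1])
f=r.grab_frame("scene");cv2.imwrite("pics/s5.png",cv2.resize(f["color"][180:280,215:410,::-1],None,fx=4,fy=4,interpolation=cv2.INTER_CUBIC))
E
```

```text
t 10.25 pos [0.5618 0.0052 0.22  ] phi -5.92 tilt [ 0.0025 -0.0045] F [ 0.13 -4.43  3.41] M [-0.83   0.09  -0.029] w -0.0 j [ 0.29  0.59 -0.53  1.94  0.45  0.72 -0.61]
dp units [-0.003 -0.02   0.002]
```

View pics/w5.png

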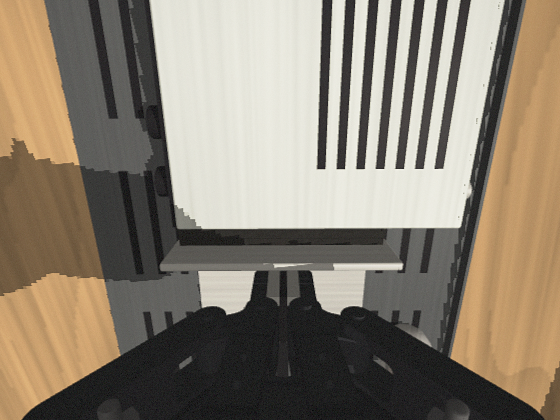

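View pics/s5.png

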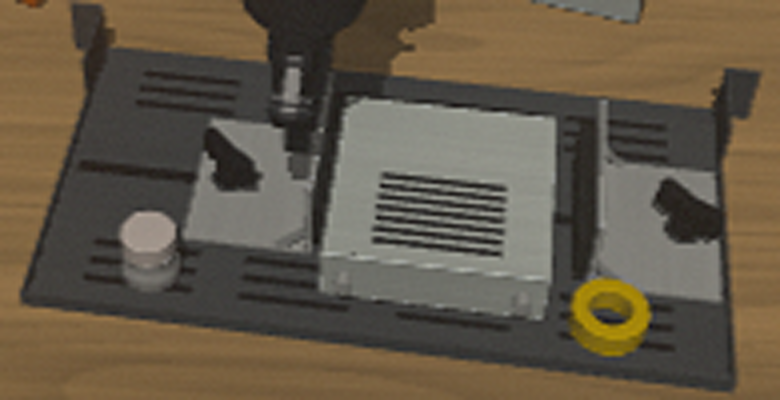

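The receiver is moving with the clamp, with about 15–20 mm left to the fence pad in the scene view (555→575). Continuing in small steps.

Request:
apply_moves:
  dp:
    - [0,-0.03,0]
    - [0,-0.03,0]
    - [0,-0.03,0]
  twist:
    - [0,0,0]
    - [0,0,0]
    - [0,0,0]
  jaw: [255,255,255]

```text
clock: 10.65
tcp_pos: [0.5629, 0.0165, 0.2199]
orientation: [3.133, -0.162, 0.004]
contact_force: [-0.3, -4.2, 2.9]
grip_width: 0.0002
```

```bash
python3 go.py .5627 .0177 .2197
```

```text
t 10.65 pos [0.5629 0.0165 0.2199] phi -5.93 tilt [ 0.0024 -0.0043] F [-0.3  -4.18  2.89] M [-0.836  0.119 -0.011] w 0.0002 j [ 0.27  0.6  -0.53  1.94  0.45  0.73 -0.63]
dp units [-0.003 -0.01   0.001]
```

Request:
apply_moves:
  dp:
    - [0,-0.025,0]
    - [0,-0.02,0]
  twist:
    - [0,0,0]
    - [0,0,0]
  jaw: [255,255]

```text
clock: 10.85
tcp_pos: [0.5635, 0.0225, 0.2199]
orientation: [3.133, -0.162, 0.004]
contact_force: [-0.6, -5.2, 3.5]
grip_width: -0.0001
```

Request:
apply_moves:
  dp:
    - [0,-0.02,0]
    - [0,-0.02,0]
  twist:
    - [0,0,0]
    - [0,0,0]
  jaw: [255,255]

```text
clock: 11.05
tcp_pos: [0.5639, 0.0254, 0.2199]
orientation: [3.129, -0.164, 0.002]
contact_force: [-1.4, -10.1, 6.1]
grip_width: -0.0001
```

Request:
apply_moves:
  dp:
    - [0,-0.02,0]
    - [0,-0.015,0]
  twist:
    - [0,0,0]
    - [0,0,0]
  jaw: [255,255]

```text
clock: 11.25
tcp_pos: [0.5642, 0.0264, 0.2199]
orientation: [3.122, -0.169, -0.001]
contact_force: [-1.8, -7.7, 4.4]
grip_width: -0.0001
```

Request:
apply_moves:
  dp:
    - [0,-0.02,0]
    - [0,-0.02,0]
  twist:
    - [0,0,0]
    - [0,0,0]
  jaw: [255,255]

```text
clock: 11.45
tcp_pos: [0.5646, 0.0275, 0.22]
orientation: [3.115, -0.174, -0.004]
contact_force: [-1.2, -9.4, 6.7]
grip_width: -0.0001
```

```bash
python3 go.py;python3 - <<'E'
from bench import r
import cv2
f=r.grab_frame("top");cv2.imwrite("pics/t6.png",cv2.resize(f["color"][165:275,160:345,::-1],None,fx=4.3,fy=4.3,interpolation=cv2.INTER_CUBIC))
f=r.grab_frame("scene");cv2.imwrite("pics/s6.png",cv2.resize(f["color"][180:280,215:410,::-1],None,fx=4,fy=4,interpolation=cv2.INTER_CUBIC))
print(r.get_obs()["contact_force"])
E
python3 go.py
```

```text
t 11.45 pos [0.5646 0.0275 0.22  ] phi -6.39 tilt [-0.0035 -0.0216] F [-1.16 -9.44  6.69] M [-1.866  0.35   0.009] w -0.0001 j [ 0.24  0.6  -0.52  1.93  0.46  0.74 -0.67]
[-2.06322009 -9.37903708  5.77647977]
t 11.55 pos [0.5646 0.0275 0.22  ] phi -6.38 tilt [-0.0035 -0.0216] F [-2.06 -9.38  5.78] M [-1.877  0.353 -0.032] w 0.0003 j [ 0.24  0.6  -0.52  1.93  0.46  0.74 -0.67]
```

View pics/t6.png

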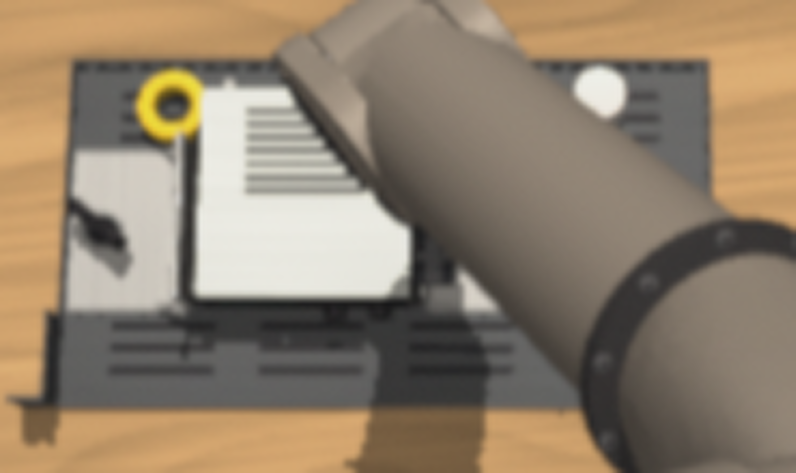

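View pics/s6.png

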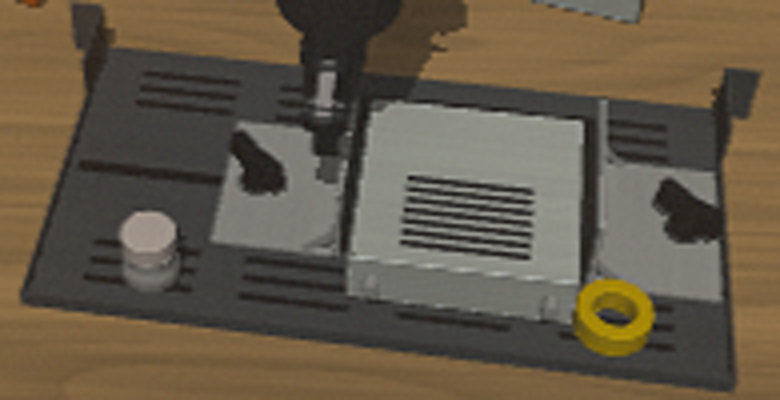

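Request:
apply_moves:
  dp:
    - [0,-0.02,0]
    - [0,-0.02,0]
  twist:
    - [0.004,0,0]
    - [0.004,0,0]
  jaw: [255,255]

```text
clock: 11.75
tcp_pos: [0.5649, 0.0274, 0.2199]
orientation: [3.122, -0.181, -0.006]
contact_force: [-2.8, -12.4, 6.9]
grip_width: 0.0003
```

```bash
python3 go.py
```

```text
t 11.75 pos [0.5649 0.0274 0.2199] phi -6.63 tilt [-0.0048 -0.0137] F [ -2.79 -12.38   6.88] M [-2.518  0.453  0.01 ] w 0.0003 j [ 0.24  0.6  -0.52  1.93  0.45  0.74 -0.67]
```

Request:
apply_moves:
  dp:
    - [0.003,-0.022,-0.008]
  twist:
    - [0.004,0,-0.003]
  jaw: [255]

```text
clock: 11.85
tcp_pos: [0.5651, 0.0268, 0.22]
orientation: [3.126, -0.175, -0.009]
contact_force: [1.3, -11.7, -8.1]
grip_width: 0.0003
```

```bash
python3 go.py;python3 - <<'E'
from bench import r
from h import *
o=r.get_obs();f=r.grab_frame("wrist");cv2.imwrite("pics/w7.png",f["color"][:,:,::-1])
np.savez("pics/w7.npz",pos=o["tcp_pos"],ori=o["orientation"],**f)
s=r.grab_frame("scene");np.savez("pics/s7.npz",**s)
for i in range(6): r.grab_frame("top");print(r.get_obs()["contact_force"].round(2))
E
python3 go.py
```

```text
t 11.85 pos [0.5651 0.0268 0.22  ] phi -6.41 tilt [-0.0063 -0.0101] F [  1.28 -11.73  -8.08] M [-2.606 -0.254  0.038] w 0.0003 j [ 0.25  0.6  -0.53  1.93  0.45  0.74 -0.66]
[  0.97 -11.78   0.09]
[  0.1  -11.45  -0.1 ]
[  0.15 -12.43  -0.89]
[  0.23 -10.87  -0.55]
[ -0.49 -11.32  -0.61]
[ -0.22 -10.65   0.15]
t 12.25 pos [0.5651 0.0268 0.22  ] phi -6.43 tilt [-0.0064 -0.0101] F [ -0.22 -10.65   0.15] M [-2.391  0.047  0.051] w -0.0001 j [ 0.25  0.6  -0.53  1.93  0.45  0.74 -0.66]
```

View pics/w7.png

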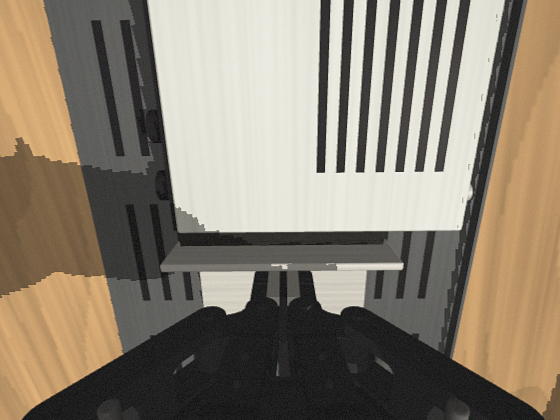

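The receiver edge (row 232) lies parallel to the upright and the push is steady at about 11 N. Now I'll check numerically that the receiver is on the fence pad.

Run:
```python
from h import *
v,u=np.indices((420,560))
s=dict(np.load("pics/s7.npz"));W=cloud(s)
n=np.array([.0993,.995]);e=np.array([.995,-.0993])
a=W[...,:2]@n;b=W[...,:2]@e;z=W[...,2]
def st(m,nm):
    print(nm,m.sum(),"a",np.percentile(a[m],[1,50,99]).round(4),"z",np.median(z[m]).round(4))
near=(b>.4)&(b<.7)&(a>-.2)&(a<.4)
st(near&(z>.058)&(z<.07)&(a>.19),"fence up")
st(near&(z>.058)&(z<.07)&(a<.13)&(a>.03),"clamp up (may incl. finger)")
rm=near&(z>.043)&(z<.052)&(s["color"].min(-1)>90);st(rm,"rec")
p=(W[rm][:,:2]*1000).astype(np.float32);print(cv2.minAreaRect(p))
d=np.load("pics/w7.npz");f={k:d[k] for k in d.files if k not in("pos","ori")}
W=cloud(f,(d["pos"],d["ori"]));a=W[...,:2]@n;b=W[...,:2]@e;z=W[...,2]
m=(u>160)&(u<405)&(v>240)&(v<275)&(z>.058)&(z<.068);st(m,"w clamp up")
# receiver right edge yaw & upright yaw in wrist
def edge(lo,hi,zz,nm):
    pts=[]
    for c in range(195,380,4):
        col=(z[:,c]>zz[0])&(z[:,c]<zz[1])&(v[:,c]>lo)&(v[:,c]<hi)
        if col.any(): r0=np.where(col)[0].max();pts.append(W[r0,c,:2])
    pts=np.array(pts);k=np.polyfit(pts[:,0],pts[:,1],1);print(nm,np.degrees(np.arctan(k[0])).round(2),(pts@n).mean().round(4))
edge(150,245,(.042,.05),"rec edge");edge(240,275,(.058,.068),"up edge")
t0=dict(np.load("pics/scene0.npz"));
for nm,q in(("before",t0),("after",s)):
    W=cloud(q);c=q["color"].astype(int);m=(c[...,0]>120)&(c[...,2]<70)&(c[...,1]>100)&(u>350)&(u<385)&(v>245)&(v<275)
    print("tape",nm,m.sum(),W[m].mean(0).round(4))
```

```text
fence up 65 a [0.2498 0.251  0.253 ] z 0.0647
clamp up (may incl. finger) 75 a [0.0681 0.0911 0.0938] z 0.0642
rec 2098 a [-0.0338  0.1688  0.24  ] z 0.0478
((589.1680908203125, 45.4630126953125), (295.91473388671875, 146.44117736816406), 87.3826904296875)
w clamp up 3230 a [0.0887 0.0957 0.097 ] z 0.063
rec edge -6.31 0.0967
up edge -5.42 0.0922
tape before 215 [0.6687 0.1969 0.0212]
tape after 218 [0.6693 0.1999 0.021 ]
```

Request:
apply_moves:
  dp:
    - [0,-0.025,0]
    - [0,-0.025,0]
  twist:
    - [0.004,0,0]
    - [0.004,0,0]
  jaw: [255,255]

```text
clock: 12.45
tcp_pos: [0.5655, 0.0263, 0.2196]
orientation: [3.132, -0.185, -0.013]
contact_force: [-2.8, -13.4, 9.5]
grip_width: -0.0001
```

```bash
python3 - <<'E'
from bench import r
for i in range(14):
    r.grab_frame("top");o=r.get_obs();print(o["contact_force"].round(2),o["tcp_pos"].round(4))
E
python3 go.py
```

```text
[ -2.4  -12.95   8.19] [0.5655 0.0263 0.2196]
[ -2.91 -13.63   6.82] [0.5655 0.0263 0.2196]
[ -2.41 -13.55   6.71] [0.5655 0.0263 0.2196]
[ -2.41 -12.82   7.98] [0.5654 0.0263 0.2196]
[ -2.83 -13.13   8.66] [0.5655 0.0263 0.2196]
[ -3.37 -12.59   8.76] [0.5655 0.0263 0.2196]
[ -2.38 -12.74   8.07] [0.5654 0.0263 0.2196]
[ -2.38 -13.53   7.  ] [0.5654 0.0263 0.2196]
[ -2.01 -13.33   8.47] [0.5655 0.0263 0.2196]
[ -1.53 -12.37   7.23] [0.5654 0.0263 0.2196]
[ -3.12 -13.65   6.89] [0.5655 0.0263 0.2196]
[ -1.96 -13.66   7.29] [0.5655 0.0263 0.2196]
[ -2.78 -12.65   6.9 ] [0.5655 0.0263 0.2196]
[ -2.73 -12.76   6.83] [0.5655 0.0263 0.2196]
t 13.15 pos [0.5655 0.0263 0.2196] phi -6.75 tilt [-0.0084 -0.004 ] F [ -2.73 -12.76   6.83] M [-2.687  0.45   0.065] w -0.0003 j [ 0.25  0.6  -0.53  1.92  0.44  0.74 -0.66]
```

```bash
python3 -c "
from bench import r
print(r.hand_in());o=r.get_obs();print(o['clock'],o['contact_force'])"
```

```text
the job is handed in; nothing more can be done
None
the job is handed in; nothing more can be done
```

The right-hand clamp is loose, the receiver is pressed against the left-hand clamp, and the arm is still pushing on the clamp, so you can tighten the knob. I handed the job in at about 13 s of the 54 s allowed; no verdict came back.

- **Knob:** I turned it anticlockwise by about 77° (1.35 rad). The camera measured the bar going from -34° to +43°. The clamp then slid with under 2 N of drag.
- **Receiver:** the two clamps are spaced as they should be with the receiver touching both pads (159 mm measured against about 160 mm expected). The receiver's edge is within about 1° of the clamp. I could not measure the force on the left-hand clamp directly.
- **Push:** the push along the slide was steady at 12.4–13.7 N over the last 0.7 s, a little above the 12 N you asked for. There is also about 7 N of vertical force where the fingers rub on the upright. I had relieved that once, but it came back with the final push.
- **Hand position:** the shut fingers press only on the back of the upright. By the commanded pose, their tips are about 6–7 mm above the top of the knob and well in front of its bar. I did not take a close-up at the end to confirm this.
- **Other things:** the receiver nudged the tape roll by about 3 mm. The jar looks unmoved in the later pictures, and I didn't re-check the other items.

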